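# Rock the culture flask, then hold it over the bottom reader

## Robot

A 6-joint arm with a two-finger parallel gripper is mounted at the origin on the work surface. World frame = base frame: x ahead of the robot, y to its left, z up, the work surface at z = 0. Lengths are in mm, angles in rad, forces in N, time in s.
With the tool pointing down it reaches from about 400 to 925 mm from the base axis. Payload 12.5 kg.
Tool frame: the origin (TCP) lies between the finger pads; the fingertips stand 14 mm ahead of it and the grasp point (between the pads) lies 5 mm behind it; x points along the fingers, y is the direction in which the jaws open and shut, and the axes are right-handed (so a half turn about x gives the same grasp; the last joint's range is limited). The gripper opens to 95 mm and grips with 3 to 60 N. Pads are 20 mm wide; open, the fingers measure 119 mm over their backs; the gripper's body (75 mm by 180 mm) begins 59 mm behind the grasp point.
Start: joints at [1.078, 0.491, 1.559, -0, 1.092, -0.106], TCP at [235.751, 578.849, 228.661] pointing down, gripper open.
Joint ranges: [-3.1, 3.1], [-0.84, 2.19], [0.05, 2.79], [-1.13, 4.28], [0.06, 2.93], [-2.69, 2.69]. Speed limits (rad/s): [2.22, 2.22, 2.79, 3.14, 3.14, 3.14].

## Interface

Orientations are given as [roll, pitch, yaw] about the fixed x, y, z axes, in that order (R = Rz(yaw) Ry(pitch) Rx(roll)).
In Python, from cell import env, cams gives the robot as it stands.
- The arm moves only by the tool carry_out, never from a script. Its arguments are lists of equal length, an entry for each row: "grip": the closure, from -1 (fully open) to 1 (shut); "linear": the shift along the tool's x, y, z scaled (see below), a list of three; "turn": the turn about the tool's x scaled (see below). In form: {"grip": [grip, ...], "linear": [[tx, ty, tz], ...], "turn": [turn, ...]}. A call has 1 to 5 rows; each row shifts and turns the commanded pose from where the row before left it, along the tool's axes as they then stand; what a row does not reach is not made up. The controller multiplies each number of a shift by 0.5 m and each number of a turn by 180 degrees. A row lasts 1/10 s, in which the tool goes at most 50 mm and 8.59 degrees, less where a joint would pass 70% of its speed; a pose out of reach is approached as far as the arm can. A call with a number of a shift or a turn outside -1 to 1 is refused whole. A call with a gripper value outside its range is refused whole. The fingers move at their own pace and stop on an object; the grip force is fixed at half the most. Time passes only in rows, so rows that do not move let the fingers close. It gives the time, the measured TCP pose, the force and the opening at its end, in the units of the state.
- env.state(): the state, without advancing time (a new reading comes with each control period).
- cams.read_camera(name): name is "scene" or "top" or "wrist"; returns the picture (420x560x3 uint8, blue, green, red); there is no depth.
- cams.camera_info(name): a dict with "fx", "fy", "cx", "cy" (pixels), "view" (4x4, takes a point from world to camera coordinates). Camera axes: x right, y down, z forward; pixel columns grow to the right and rows downward; lengths in mm; the calibration is good to about 2 mm. A picture is of the moment at which its call begins: read the wrist's pose just before it. camera_info takes no time and is no camera call; for the wrist camera it gives the pose at the moment of the call.
- env.job_done(): hands the job in, once; it reports no verdict.
The state is a dict: "t": time; "joints": joint angles; "qvel": joint speeds; "tau": joint torques, N m; "eef_pos": TCP position; "tcp_rot": TCP orientation; "ft_force": force on the tool from outside, world axes, zero at the start; "moment": the same for the moment, N m; "opening": opening from 0.0 (shut) to 1.0 (fully open).
Only numpy, scipy, OpenCV 4.12 (cv2) and the standard library are available. Lean on these libraries where they do the work, as an engineer would, in place of code of your own. Each camera call takes 0.05 s, during which the arm holds its last target. There are 200 camera calls.

## Task

Pick up the flat culture flask and, in the air on its own side of the tube rack, tip it cap end up to about 35 degrees, hold that for a moment and bring it back level. Then carry it over the rack to the reader without touching the tubes, and finish still holding it still, level, about a centimetre above the glass window, centred on it and with its long side along the window's long side, never touching the reader. Leave everything else where it stands.

Things in the scene. Friction and masses are not known exactly. Their poses are not given: they have to be found in the camera images.
- flask: Frosted flat culture flask lying on its broad side: box body 64 (x) x 46 (y) x 28 (z) mm, tapering at +x to a neck with a white round screw cap (26 mm across, its axis 14 mm above the underside) that ends 70 mm from the origin. About 0.1 kg. Origin: centre of the box body's underside; x towards the cap, z up. At the start the cap points away from the robot, give or take 30 degrees.
- window (a point): Centre of the reader's glass window, on the glass surface, about 51 mm above the bench. The window is 72 (x) x 50 (y) mm, level, in a dark flush frame 84 x 60 mm; x is its long direction, z up. The flask may lie along it either way round.
- reader: White low bench instrument, fixed, 200 (x) x 170 (y) mm, flat top 50 mm above the bench; a grey console strip across its +x end (56 to 94 mm from the origin) rises to 62 mm. Origin: centre of its footprint on the bench; window centre at x = -25 mm, y = 0. It stands on the other side of the rack from the flask.
- rack: Grey grid rack full of upright red-capped tubes, loose, all one piece, 250 (x) x 95 (y) mm, tube tops 103 mm above the bench. Origin: centre of its footprint on the bench; long side x runs roughly away from the robot, so that y points across it.
- bottle: Bystander: small round jar with black cap, 36 mm diameter, 65 mm high, at the far side of the bench. Origin: centre of its underside.
- jar: Bystander: small round jar with white cap, 40 mm diameter, 48 mm high, at the far side. Origin: centre of its underside.
- plate: Bystander: clear 96-well plate, 85 (x) x 127 (y) x 15 mm, flat on the bench at the far side. Origin: centre of its underside.
Things that resemble listed ones, but are neither listed nor needed, are in the scene too. Of the things like the flask, leave any that is red; of the rest the larger one is meant.

How it is judged (in metres and radians):
On the way, in this order (a step that is already met when the one before it is completed fails the run):
1. the flask, held clear of the bench on its own side of the rack, is tipped cap end up to 35 degrees, give or take 9 (contact force between the fingers and flask above 0.5 N and (y of flask in the frame of rack above 0.1 m or y of flask in the frame of rack below -0.1 m) and height (world z) of flask above 0.05 m and angle between flask's own x axis and vertical between 0.803 and 1.117 rad), for 0.3 s.
2. still on its own side of the rack, the flask is held level again, within 7 degrees (contact force between the fingers and flask above 0.5 N and (y of flask in the frame of rack above 0.1 m or y of flask in the frame of rack below -0.1 m) and angle between flask's own z axis and vertical below 0.122 rad), for 0.2 s.
3. the flask is carried over the rack (contact force between the fingers and flask above 0.5 N and height (world z) of flask above 0.1 m and y of flask in the frame of rack between -0.04 and 0.04 m and x of flask in the frame of rack between -0.16 and 0.16 m), for 0.04 s.
At the end, for the whole second after the job is handed in: The fingers still hold the flask still (under 15 mm/s), underside 4 to 18 mm above the glass, centre within 8 mm of the window's centre, level within 5 degrees, long axis within 6 degrees of the window's (either way round); neither flask nor robot touches the reader (contact force between the fingers and flask above 0.5 N and horizontal distance between flask and window below 0.008 m and z of flask in the frame of window between 0.004 and 0.018 m and angle between flask's own z axis and vertical below 0.087 rad and angle between the x axis of flask and the x axis of window, either way round below 0.105 rad and linear speed of flask below 0.015 m/s and contact force between each of flask, the arm, the fingers and reader below 0.05 N); the arm keeps its last pose, push and grip.
It fails at once if the flask touches the reader (contact force between flask and reader above 0.3 N).
It fails at once if the robot touches the reader (contact force between any of the fingers, the arm and reader above 0.5 N).
It fails at once if the flask or the robot touches the rack or its tubes (contact force between flask and rack above 0.3 N or contact force between any of the fingers, the arm and rack above 0.5 N).
It fails at once if the rack or a bystander is shifted by more than 15 mm (distance of any of rack, bottle, jar, plate from where it was at the start of the episode above 0.015 m).
It fails at once if the flask is tipped more than 55 degrees (angle between flask's own z axis and vertical above 0.96 rad).
It also fails if it takes over 58 s, if anything falls off the work surface, if the arm or the gripper's body presses on something with over 40 N, if the wrist force passes 120 N, or if a joint passes its speed limit or range.

## Working session

There is one attempt and no reset: what is moved stays moved. The work goes in short steps, Python scripts to look and compute and a tool call to move; the robot and the scene stay as the last step left them, time stands still between calls to the robot, and variables do not carry over. Pictures are saved under pics/ and viewed, about 8 in all and at most 12, crops included, and the job is handed in when it is done.

Besides the shell and the picture viewer there is one more tool, called after "Call:" in YAML: its name, and indented under it one key for each argument. carry_out: Moves the arm, as the interface text tells. Shifts and turns lie within -1 to 1; 1 stands for 0.5 m of shift or 180 degrees of turn. Its arguments: {"type":"object","properties":{"grip":{"type":"array"},"linear":{"type":"array"},"turn":{"type":"array"}},"required":["grip","linear","turn"]}

```bash
mkdir -p pics; ls; python3 - <<'E'
from cell import env, cams
import cv2, numpy as np
np.set_printoptions(precision=3,suppress=True)
print(env.state())
for n in ["scene","top"]:
    i=cams.camera_info(n); print(n,i)
    cv2.imwrite(f"pics/{n}0.png",cams.read_camera(n))
E
```

```text
pics
{'t': 0.0, 'joints': array([ 1.078,  0.492,  1.559, -0.   ,  1.092, -0.106]), 'qvel': array([-0.   ,  0.002, -0.001, -0.   , -0.001, -0.001]), 'tau': array([  0.002, -61.266, -25.818,   0.069,   0.048,  -0.   ]), 'eef_pos': array([235.646, 578.645, 228.064]), 'tcp_rot': array([-1.669,  1.57 , -2.056]), 'ft_force': array([0.402, 0.453, 0.686]), 'moment': array([-0.001, -0.003,  0.025]), 'opening': 0.9988629180528631}
scene {'fx': 468.6562122703358, 'fy': 468.6562122703358, 'cx': 280.1931689452817, 'cy': 213.50459306191536, 'view': array([[  -0.798,    0.603,    0.008,  507.754],
       [   0.475,    0.636,   -0.609, -199.839],
       [  -0.372,   -0.482,   -0.793, 1277.194],
       [   0.   ,    0.   ,    0.   ,    1.   ]])}
top {'fx': 516.8988568698812, 'fy': 516.8988568698812, 'cx': 287.5402868555416, 'cy': 212.3040556515252, 'view': array([[  -0.   ,   -1.   ,    0.001,  -43.866],
       [  -0.998,   -0.   ,   -0.056,  587.577],
       [   0.056,   -0.001,   -0.998, 1222.279],
       [   0.   ,    0.   ,    0.   ,    1.   ]])}
```

View pics/top0.png

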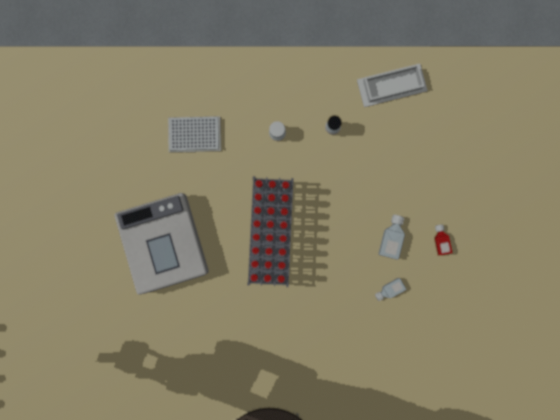

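View pics/scene0.png

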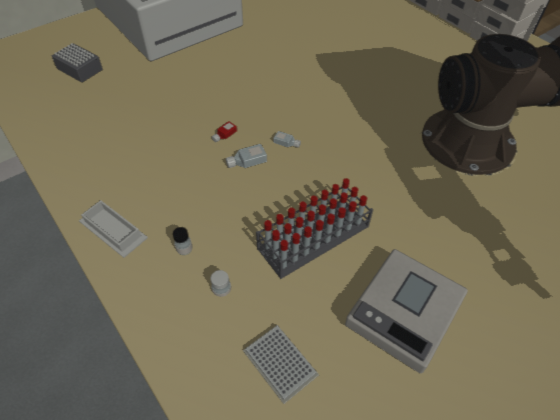

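The top view shows the meant flask at about (393,240) with its cap up-image at (398,220). The red and small lookalikes are at (443,242) and (392,290). The rack is at (270,232) and the reader at (162,243), with the window at (163,254). Next I'll enlarge the flask, reader and rack.

```bash
python3 - <<'E'
import cv2, numpy as np
t=cv2.imread("pics/top0.png")
def crop(x0,y0,w,h,s):
    return cv2.resize(t[y0:y0+h,x0:x0+w],None,fx=s,fy=s,interpolation=cv2.INTER_CUBIC)
a=crop(370,205,50,60,8)      # 400x480
b=crop(110,190,100,120,4)    # 400x480
cv2.imwrite("pics/c1.png",np.hstack([a,b]))
cv2.imwrite("pics/c2.png",crop(240,170,70,120,5))
E
```

```text
(no output)
```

View pics/c1.png

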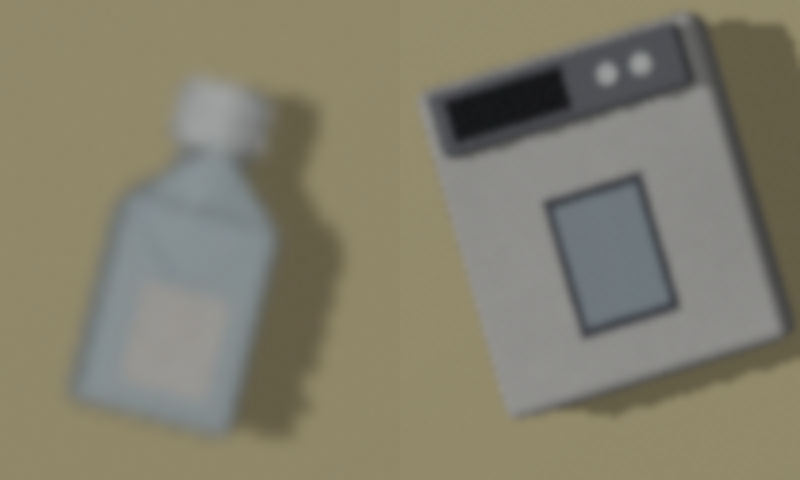

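View pics/c2.png

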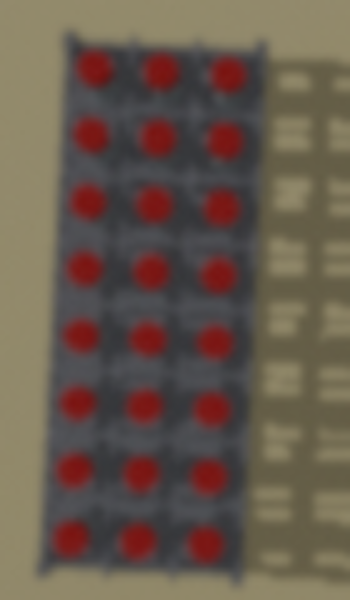

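The crops give flask body corners at about (72,398), (230,438), (275,230) and (122,195) in the 8x crop. Window frame corners are (545,202), (640,176), (678,305) and (585,337) in the 4x crop. Rack corners are (70,40), (263,47), (240,578) and (43,570) in the 5x crop. I'll convert these to world positions.

```bash
cat > h.py <<'E'
import numpy as np, cv2
from scipy.spatial.transform import Rotation as Rn
np.set_printoptions(precision=2,suppress=True)
def w(info,px,z):
    """pixel -> world on plane z"""
    V=np.array(info["view"]); R,t=V[:3,:3],V[:3,3]; c=-R.T@t
    px=np.atleast_2d(np.asarray(px,float)); z=np.broadcast_to(z,(len(px),))
    d=np.c_[(px[:,0]-info["cx"])/info["fx"],(px[:,1]-info["cy"])/info["fy"],np.ones(len(px))]@R
    return c+d*((z-c[2])/d[:,2])[:,None]
def yaw(a,b): d=b-a; return np.degrees(np.arctan2(d[1],d[0]))
def R(s): return Rn.from_euler("xyz",s["tcp_rot"]).as_matrix()
def units(s,target):
    """world target TCP -> tool-frame shift in units (1=500mm)"""
    return R(s).T@(np.asarray(target)-s["eef_pos"])/500
E
python3 - <<'E'
from h import *
from cell import env,cams
i=cams.camera_info("top"); s=env.state()
un=lambda p,k,o:np.array(p,float)/k-0.5+0.5/k+np.array(o)
f=w(i,un([(72,398),(230,438),(275,230),(122,195)],8,(370,205)),[0,28,28,0]); print("flask",f,yaw(f[0],f[3]),yaw(f[1],f[2]))
m=f.copy();print("mid",f.mean(0), "cap end",w(i,un([(228,78)],8,(370,205)),14))
f2=w(i,un([(545-400,202),(640-400,176),(678-400,305),(585-400,337)],4,(110,190)),51)
print("win",f2,f2.mean(0),yaw(f2[3],f2[0]),yaw(f2[2],f2[1]),np.linalg.norm(f2[0]-f2[3]),np.linalg.norm(f2[0]-f2[1]))
r=w(i,un([(70,40),(263,47),(240,578),(43,570)],5,(240,170)),60);print("rack",r,r.mean(0),yaw(r[3],r[0]))
print("R",R(s))
a=np.array([400,320,250.]);print(units(s,a)); s2=dict(s);s2["eef_pos"]=a;print(units(s2,[500,-290,250]))
E
```

```text
flask [[ 486.78 -263.96    0.  ]
 [ 475.69 -305.58   28.  ]
 [ 537.08 -319.65   28.  ]
 [ 548.12 -279.73    0.  ]] -14.41296766391431 -12.910127112152832
mid [ 511.92 -292.23   14.  ] cap end [[ 582.89 -309.28   14.  ]]
win [[520.92 285.16  51.  ]
 [536.   230.2   51.  ]
 [461.36 207.25  51.  ]
 [442.93 260.83  51.  ]] [490.31 245.86  51.  ] 17.330479978428222 17.09492160354881 81.69352638300487 56.98924309210434
rack [[665.81  34.93  60.  ]
 [662.55 -54.66  60.  ]
 [417.63 -43.98  60.  ]
 [421.28  46.43  60.  ]] [541.82  -4.32  60.  ] -2.691103672887028
R [[-0.    0.38  0.93]
 [-0.    0.93 -0.38]
 [-1.   -0.   -0.  ]]
[-0.04 -0.36  0.5 ]
[ 0.   -1.05  0.65]
```

Call:
carry_out:
  grip: [-1,-1,-1,-1]
  linear:
    - [-0.005,-0.045,0.0625]
    - [-0.005,-0.045,0.0625]
    - [-0.005,-0.045,0.0625]
    - [-0.005,-0.045,0.0625]
  turn: [0,0,0,0]

```text
t: 0.5
eef_pos: [318.0, 447.0, 238.5]
tcp_rot: [-1.921, 1.57, -2.307]
ft_force: [1.2, -0.1, 0.2]
opening: 0.999
```

Call:
carry_out:
  grip: [-1,-1,-1,-1]
  linear:
    - [-0.005,-0.045,0.0625]
    - [-0.005,-0.045,0.0625]
    - [-0.005,-0.045,0.0625]
    - [-0.005,-0.045,0.0625]
  turn: [0,0,0,0]

```text
t: 0.9
eef_pos: [399.9, 316.4, 248.6]
tcp_rot: [-2.528, 1.571, -2.915]
ft_force: [0.3, 0.0, -0.3]
opening: 0.998
```

Call:
carry_out:
  grip: [-1,-1,-1,-1,-1]
  linear:
    - [0,-0.07,0.043]
    - [0,-0.07,0.043]
    - [0,-0.07,0.043]
    - [0,-0.07,0.043]
    - [0,-0.07,0.043]
  turn: [0,0,0,0,0]

```text
t: 1.4
eef_pos: [432.8, 113.6, 248.6]
tcp_rot: [-3.027, 1.571, 2.87]
ft_force: [0.2, 0.5, -0.0]
opening: 1.001
```

Call:
carry_out:
  grip: [-1,-1,-1,-1,-1]
  linear:
    - [0,-0.07,0.043]
    - [0,-0.07,0.043]
    - [0,-0.07,0.043]
    - [0,-0.07,0.043]
    - [0,-0.07,0.043]
  turn: [0,0,0,0,0]

```text
t: 1.9
eef_pos: [466.3, -89.1, 248.6]
tcp_rot: [2.464, 1.571, 2.077]
ft_force: [0.2, 0.2, 0.2]
opening: 1.001
```

Call:
carry_out:
  grip: [-1,-1,-1,-1,-1]
  linear:
    - [0,-0.07,0.043]
    - [0,-0.07,0.043]
    - [0,-0.07,0.043]
    - [0,-0.07,0.043]
    - [0,-0.07,0.043]
  turn: [0,0,0,0,0]

```text
t: 2.4
eef_pos: [499.9, -291.7, 248.4]
tcp_rot: [2.626, 1.57, 2.239]
ft_force: [0.4, -0.5, 0.2]
opening: 1.001
```

Call:
carry_out:
  grip: [-1,-1,-1]
  linear:
    - [0,0,0]
    - [0,0,0]
    - [0,0,0]
  turn: [-0.024,-0.024,0]

```text
t: 2.7
eef_pos: [499.8, -290.3, 248.2]
tcp_rot: [2.632, 1.57, 2.397]
ft_force: [0.8, -0.1, -0.7]
opening: 0.999
```

```bash
python3 - <<'E'
from h import *
from cell import env,cams
s=env.state(); print(s["t"],s["eef_pos"],R(s)); i=cams.camera_info("wrist"); np.save("pics/w1.npy",i,allow_pickle=True)
im=cams.read_camera("wrist"); cv2.imwrite("pics/w1.png",im); print(np.array(i["view"]),i["fx"])
E
```

```text
2.7 [ 499.8  -290.27  248.15] [[-0.    0.23  0.97]
 [ 0.    0.97 -0.23]
 [-1.    0.   -0.  ]]
[[   0.23    0.97    0.    163.98]
 [   0.94   -0.23    0.26 -569.96]
 [   0.26   -0.06   -0.96  264.69]
 [   0.      0.      0.      1.  ]] 339.97216914116564
```

View pics/w1.png

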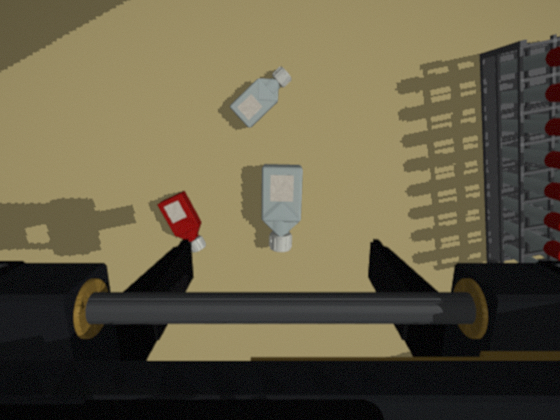

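The wrist view shows the flask body at columns 262–301 and rows 165–222, with the cap at (280,242). It's nearly aligned with the tool. The red flask at (180,215) is clear of the left finger. I'll enlarge once for accuracy.

```bash
python3 - <<'E'
import cv2
t=cv2.imread("pics/w1.png")[155:260,235:325]
cv2.imwrite("pics/w1c.png",cv2.resize(t,None,fx=5.5,fy=5.5,interpolation=cv2.INTER_CUBIC))
E
```

```text
(no output)
```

View pics/w1c.png

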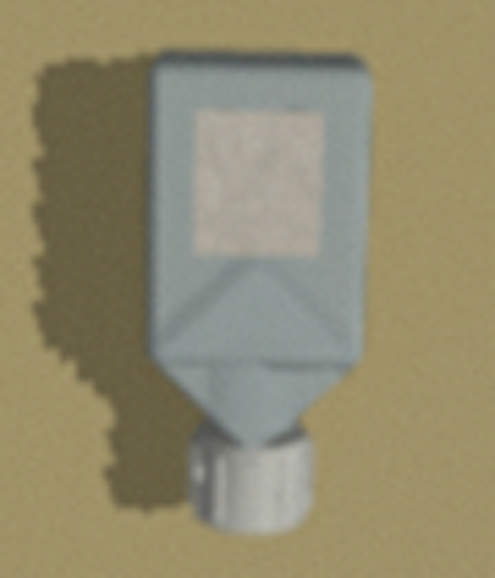

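```bash
python3 - <<'E'
from h import *
i=np.load("pics/w1.npy",allow_pickle=True).item()
un=lambda p:np.array(p,float)/5.5-0.5+0.5/5.5+np.array((235,155))
f=w(i,un([(155,68),(370,68),(358,362),(152,357)]),28)
print(f,f.mean(0),yaw(f[0],f[3]),yaw(f[1],f[2]),"rear bottom",w(i,un([(262,52)]),0),"cap",w(i,un([(252,480)]),22), "capend",w(i,un([(252,533)]),10))
E
```

```text
[[ 475.55 -303.45   28.  ]
 [ 485.74 -261.23   28.  ]
 [ 545.74 -277.24   28.  ]
 [ 534.47 -319.17   28.  ]] [ 510.38 -290.27   28.  ] -14.933758992112143 -14.942548167142956 rear bottom [[ 481.13 -282.36    0.  ]] cap [[ 568.39 -305.68   22.  ]] capend [[ 585.19 -309.71   10.  ]]
```

Call:
carry_out:
  grip: [-1,-1,-1,-1,-1]
  linear:
    - [0.05,0,0]
    - [0.05,0.0043,0.062]
    - [0.08,0,0]
    - [0.08,0,0]
    - [0.06,0,0]
  turn: [0.007,0,0,0,0]

```text
t: 3.25
eef_pos: [530.1, -295.0, 86.3]
tcp_rot: [2.736, 1.569, 2.477]
ft_force: [0.6, 0.2, -0.1]
opening: 0.996
```

Call:
carry_out:
  grip: [-1,-1,-1,-1,-1]
  linear:
    - [0.04,0,0]
    - [0.04,0,0]
    - [0.03,0,0]
    - [0.02,0,0]
    - [0,0,0]
  turn: [0,0,0,0,0]

```text
t: 3.75
eef_pos: [530.3, -295.5, 22.7]
tcp_rot: [2.727, 1.569, 2.469]
ft_force: [0.3, -1.2, 0.4]
opening: 1.002
```

Call:
carry_out:
  grip: [-1,0.02,0.04,0.05,0.05]
  linear:
    - [0.011,0,0]
    - [0,0,0]
    - [0,0,0]
    - [0,0,0]
    - [0,0,0]
  turn: [0,0,0,0,0]

```text
t: 4.25
eef_pos: [530.7, -295.9, 18.5]
tcp_rot: [-0.216, 1.57, -0.474]
ft_force: [-0.0, -0.4, -0.4]
opening: 0.722
```

Call:
carry_out:
  grip: [0.05,0.05,0.05,0.05,0.05]
  linear:
    - [0,0,0]
    - [0,0,0]
    - [0,0,0]
    - [0,0,0]
    - [0,0,0]
  turn: [0,0,0,0,0]

```text
t: 4.75
eef_pos: [530.6, -295.9, 18.1]
tcp_rot: [-0.158, 1.571, -0.416]
ft_force: [-0.1, -1.4, 0.0]
opening: 0.485
```

Call:
carry_out:
  grip: [0.05,0.05,0.05,0.05]
  linear:
    - [-0.01,0,0]
    - [-0.01,0,0]
    - [-0.01,0,0]
    - [0,0,0]
  turn: [0,0,0,0]

```text
t: 5.15
eef_pos: [530.8, -296.0, 34.0]
tcp_rot: [-0.252, 1.57, -0.51]
ft_force: [0.5, 0.6, -1.9]
opening: 0.48
```

```bash
python3 - <<'E'
from h import *
from cell import env,cams
s=env.state(); print(s)
a=cams.read_camera("scene"); b=cams.read_camera("wrist")
c=cv2.resize(a[110:200,190:310],None,fx=4,fy=4,interpolation=cv2.INTER_CUBIC)
cv2.imwrite("pics/g1.png",np.hstack([c,cv2.resize(b,(320,360))[:,:]]))
E
```

```text
{'t': 5.15, 'joints': array([-0.62,  0.71,  1.76,  0.  ,  0.67, -1.93]), 'qvel': array([-0.  ,  0.01,  0.01, -0.  , -0.01, -0.  ]), 'tau': array([  0.01, -66.4 , -16.74,  -0.04,   0.24,   0.  ]), 'eef_pos': array([ 530.85, -296.02,   34.  ]), 'tcp_rot': array([-0.25,  1.57, -0.51]), 'ft_force': array([ 0.53,  0.57, -1.94]), 'moment': array([ 0.  , -0.08,  0.04]), 'opening': 0.48024449553818216}
```

View pics/g1.png

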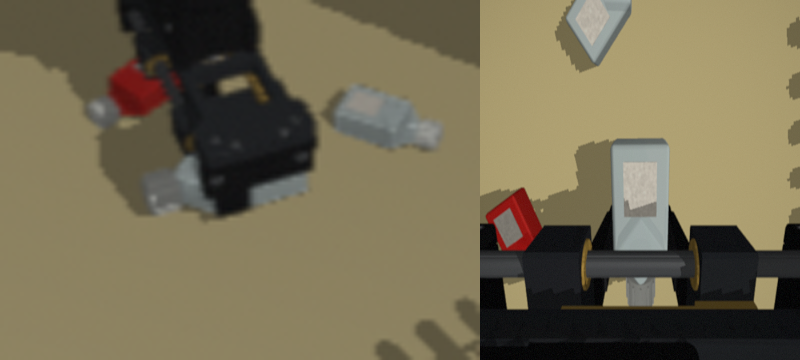

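```bash
cat >> h.py <<'E'
def proj(i,P):
    V=np.array(i["view"]); p=np.atleast_2d(P)@V[:3,:3].T+V[:3,3]
    return np.c_[i["fx"]*p[:,0]/p[:,2]+i["cx"],i["fy"]*p[:,1]/p[:,2]+i["cy"]]
def model(s,gx,gz,tilt,pts):
    """flask points (body frame) -> world; grasp TCP at body (gx,*,gz), cap-up tilt deg; tool z = flask x"""
    Rt=R(s); yw=np.arctan2(Rt[1,2],Rt[0,2])
    M=Rn.from_euler("ZY",[yw,-np.radians(tilt)]).as_matrix()
    return s["eef_pos"]+(np.array(pts,float)-[gx,0,gz])@M.T
E
python3 - <<'E'
from h import *
from cell import env,cams
s=env.state(); i=cams.camera_info("wrist"); print(np.array(i["view"]))
print(R(s))
for t in (0,5,10,15,17,20,25): print(t,proj(i,model(s,20,18,t,[(-32,0,0),(-32,0,28),(-32,23,28),(-32,-23,28)])).ravel(), model(s,20,18,t,[(-32,0,0)])[0,2])
b=cv2.imread("pics/g1.png")[:,480:]; g=cv2.cvtColor(b,cv2.COLOR_BGR2GRAY)
print(g[125:170,155])
print(g[200,120:200])
E
```

```text
[[   0.26    0.97    0.    149.27]
 [   0.93   -0.25    0.26 -546.85]
 [   0.26   -0.07   -0.96   47.55]
 [   0.      0.      0.      1.  ]]
[[ 0.    0.26  0.97]
 [-0.    0.97 -0.26]
 [-1.   -0.    0.  ]]
0 [278.93 161.03 278.75 169.11 331.82 169.04 225.68 169.19] 15.319287875834831
5 [278.97 163.34 278.78 166.09 330.37 166.02 227.19 166.17] 10.855684687305182
10 [279.   166.27 278.81 164.1  328.95 164.02 228.67 164.17] 6.563043082934705
15 [279.03 169.77 278.84 163.06 327.58 162.99 230.1  163.13] 2.4740326573005227
17 [279.04 171.31 278.86 162.9  327.05 162.83 230.66 162.97] 0.9024736229178814
20 [279.06 173.77 278.88 162.92 326.26 162.86 231.48 162.99] -1.3802267512462976
25 [279.08 178.23 278.91 163.61 325.01 163.54 232.8  163.67] -4.970401901341241
[161 160 160 160 161 160 161 161 160 161 161 162 159 131  98  93  94  95
 101 118 138 150 154 157 161 163 164 164 163 163 164 163 163 164 164 162
 162 173 187 188 187 185 185 184 184]
[107 106 105 107 105 106 106 107 106 107 107 103  97 123 148 160 160 160
 161 161 161 160 161 154 148 167 149 146 169 189 187 182 177 179 188 190
 183 184 187 183 180 182 183 181 183 183 182 184 183 184 184 186 189 189
 183 180 172 165 164 165 167 165 166 165 165 167 170 170 158 160 160 161
 160 161 160 160 160 159 161 161]
```

The gripped flask rose level: the wrist crop shows the rear lower edge at row 161 and the upper at row 169, and the model for 0° gives 161 and 169. So even a light closure holds it firmly. The tool can only turn about its vertical axis, so the tip has to come from the flask pivoting in the pads. I'll loosen slowly this low down, so the rear sags onto the bench.

Call:
carry_out:
  grip: [0.04,0.04]
  linear:
    - [0,0,0]
    - [0,0,0]
  turn: [0,0]

```text
t: 5.45
eef_pos: [530.5, -295.8, 32.9]
tcp_rot: [2.519, 1.57, 2.261]
ft_force: [-0.6, -0.3, -1.1]
opening: 0.481
```

```bash
cat > look.py <<'E'
from h import *
from cell import env,cams
s=env.state(); i=cams.camera_info("wrist"); b=cams.read_camera("wrist"); cv2.imwrite("pics/last.png",b)
g=cv2.cvtColor(b,cv2.COLOR_BGR2GRAY).astype(int)
print(round(s["t"],2),s["eef_pos"],s["ft_force"],s["moment"],round(s["opening"],4))
print("rows150-185",g[150:186,262:275].mean(1).astype(int))
for t in (0,5,10,15,20,25,30,35): print(t,proj(i,model(s,20,18,t,[(-32,0,0),(-32,0,28)]))[:,1], model(s,20,18,t,[(-32,0,0)])[0,2].round(1))
E
python3 look.py
```

```text
5.45 [ 530.45 -295.78   32.92] [-0.61 -0.34 -1.09] [-0.05  0.01  0.01] 0.4807
rows150-185 [160 160 159 160 160 160 160 160 160 161 158 134  98  90  94  95  96 101
 115 134 147 152 155 157 160 161 163 163 163 163 163 162 162 163 162 162]
0 [161.05 169.09] 14.9
5 [163.36 166.07] 10.5
10 [166.29 164.09] 6.2
15 [169.8  163.06] 2.1
20 [173.8  162.93] -1.8
25 [178.26 163.62] -5.4
30 [183.12 165.06] -8.7
35 [188.34 167.18] -11.6
```

Call:
carry_out:
  grip: [0.034,0.034]
  linear:
    - [0,0,0]
    - [0,0,0]
  turn: [0,0]

```text
t: 5.7
eef_pos: [530.5, -295.8, 33.0]
tcp_rot: [2.406, 1.571, 2.148]
ft_force: [0.0, -0.6, -1.1]
opening: 0.481
```

```bash
python3 look.py | head -5
```

```text
5.7 [ 530.51 -295.8    32.98] [ 0.02 -0.57 -1.08] [ 0.03 -0.01 -0.02] 0.4811
rows150-185 [160 160 159 160 159 160 161 160 160 161 159 134  98  91  93  94  96 101
 116 135 147 152 154 157 160 162 162 163 163 162 163 163 162 163 162 163]
0 [161.03 169.07] 15.0
5 [163.33 166.06] 10.5
```

Call:
carry_out:
  grip: [0.03,0.03]
  linear:
    - [0,0,0]
    - [0,0,0]
  turn: [0,0]

```text
t: 5.95
eef_pos: [530.6, -295.9, 33.2]
tcp_rot: [0.007, 1.571, -0.251]
ft_force: [-0.6, 0.1, -0.4]
opening: 0.487
```

```bash
python3 look.py | head -5
```

```text
5.95 [ 530.61 -295.9    33.21] [-0.63  0.14 -0.39] [ 0.07 -0.04 -0.04] 0.487
rows150-185 [159 160 160 160 160 161 161 158 134  99  92  96  96  99 112 133 148 153
 156 158 161 162 164 163 163 162 162 163 162 162 163 161 158 171 184 188]
0 [161.05 169.12] 15.2
5 [163.35 166.1 ] 10.7
```

Call:
carry_out:
  grip: [0.026,0.026]
  linear:
    - [0,0,0]
    - [0,0,0]
  turn: [0,0]

```text
t: 6.2
eef_pos: [530.6, -295.9, 33.2]
tcp_rot: [0.392, 1.571, 0.134]
ft_force: [-0.2, -0.1, 0.6]
opening: 0.485
```

```bash
python3 look.py | head -5
```

```text
6.2 [ 530.57 -295.86   33.16] [-0.24 -0.06  0.62] [ 0.04  0.03 -0.  ] 0.4853
rows150-185 [160 160 160 160 160 160 161 159 138 107  94  95  96  99 111 132 146 152
 156 157 161 162 163 163 162 163 163 162 163 162 163 162 162 166 176 187]
0 [161.04 169.11] 15.2
5 [163.34 166.09] 10.7
```

Call:
carry_out:
  grip: [0.023,0.023]
  linear:
    - [0,0,0]
    - [0,0,0]
  turn: [0,0]

```text
t: 6.45
eef_pos: [530.5, -295.8, 33.1]
tcp_rot: [1.132, 1.571, 0.874]
ft_force: [-0.9, -1.1, 0.1]
opening: 0.49
```

```bash
python3 look.py | head -5
```

```text
6.45 [ 530.55 -295.83   33.12] [-0.88 -1.14  0.12] [ 0.02  0.04 -0.04] 0.4898
rows150-185 [159 160 159 159 160 160 161 159 138 107  93  96  97  98 109 129 144 152
 154 157 161 163 163 163 163 162 162 162 162 162 163 162 162 165 177 186]
0 [161.04 169.1 ] 15.1
5 [163.35 166.08] 10.7
```

At closure 0.03 the flask slipped back flat onto the bench, so on the body there is almost no margin between holding and dropping. Gripping the round cap gives a long gravity lever of about 55 mm. A light grip there should let the body sag about the pads before it slips. I'll locate the flask from the last frame.

```bash
python3 - <<'E'
from h import *
from cell import env,cams
i=cams.camera_info("wrist"); s=env.state()
a=w(i,[(279,158.2)],0)[0]; b=w(i,[(279,165.5)],28)[0]; print(a,b)
Rt=R(s); zt=Rt[:,2]; yw=np.degrees(np.arctan2(zt[1],zt[0])); print("yaw",yw)
for p in (a,b): print("rear along tool z rel TCP",(p-s["eef_pos"])@zt)
E
```

```text
[ 480.56 -282.63    0.  ] [ 480.79 -282.61   28.  ]
yaw -14.778943517928932
rear along tool z rel TCP -51.69637725262055
rear along tool z rel TCP -51.48388070821102
```

Call:
carry_out:
  grip: [-0.25,-0.25,-0.25,-0.25,-0.25]
  linear:
    - [0,0,0]
    - [0,0,0.02]
    - [0,0,0.03]
    - [0.01,0,0.031]
    - [0.023,0,0]
  turn: [0,0,0,0,0]

```text
t: 7.0
eef_pos: [571.9, -307.0, 17.0]
tcp_rot: [-0.302, 1.567, -0.559]
ft_force: [-0.3, -0.6, -0.0]
opening: 0.624
```

Call:
carry_out:
  grip: [0.47,0.47,0.47,0.47,0.47]
  linear:
    - [0,0,0]
    - [0,0,0]
    - [0,0,0]
    - [0,0,0]
    - [0,0,0]
  turn: [0,0,0,0,0]

```text
t: 7.5
eef_pos: [569.6, -306.2, 16.9]
tcp_rot: [-0.007, 1.571, -0.265]
ft_force: [-0.7, 0.1, -0.3]
opening: 0.288
```

Call:
carry_out:
  grip: [0.47,0.47,0.47,0.47,0.47]
  linear:
    - [0,0,0]
    - [0,0,0]
    - [0,0,0]
    - [0,0,0]
    - [0,0,0]
  turn: [0,0,0,0,0]

```text
t: 8.0
eef_pos: [569.7, -306.2, 16.7]
tcp_rot: [0.002, 1.571, -0.256]
ft_force: [-0.4, -0.7, 2.5]
opening: 0.269
```

Call:
carry_out:
  grip: [0.47,0.47,0.47,0.47]
  linear:
    - [-0.01,0,0]
    - [-0.01,0,0]
    - [-0.01,0,0]
    - [0,0,0]
  turn: [0,0,0,0]

```text
t: 8.4
eef_pos: [570.0, -306.3, 32.5]
tcp_rot: [-0.234, 1.57, -0.492]
ft_force: [0.1, 0.8, -1.6]
opening: 0.268
```

```bash
sed -i 's/model(s,20,18/model(s,60,16.5/g; s/150-185/90-190/; s/g\[150:186/g[90:190/' look.py; python3 look.py
```

```text
8.4 [ 570.04 -306.34   32.48] [ 0.1   0.78 -1.6 ] [ 0.02 -0.11 -0.02] 0.2679
rows90-190 [169 175 184 189 190 189 188 187 186 186 186 187 187 189 190 190 189 186
 186 186 186 187 187 187 186 187 187 188 187 186 186 186 187 186 184 183
 184 185 187 187 185 185 185 186 185 182 181 181 182 183 186 186 188 187
 186 184 183 183 183 184 185 185 185 184 183 182 181 181 183 185 187 186
 186 184 184 182 174 167 166 166 165 164 162 162 161 160 158 158 157 157
 157 157 158 159 160 161 163 164 165 166]
0 [77.41 69.58] 16.0
5 [82.99 70.48] 8.0
10 [89.41 73.  ] 0.3
15 [96.52 76.87] -7.3
20 [104.21  81.87] -14.5
25 [112.35  87.81] -21.4
30 [120.87  94.51] -27.8
35 [129.7  101.83] -33.8
```

```bash
cat > look.py <<'E'
import sys
from h import *
from cell import env,cams
s=env.state(); i=cams.camera_info("wrist"); b=cams.read_camera("wrist"); cv2.imwrite("pics/last.png",b)
g=cv2.cvtColor(b,cv2.COLOR_BGR2GRAY).astype(int)
print(round(s["t"],2),s["eef_pos"],s["ft_force"],round(s["opening"],4))
if len(sys.argv)>1: print("rows55-175",g[55:175,262:275].mean(1).astype(int))
# widths: label/rear rows
p=g[55:200,262:275].mean(1); d=np.diff(p); k=np.argsort(-abs(d))[:8]; print("edges",sorted((int(r)+56,int(d[r])) for r in k))
for t in range(0,45,5): print(t,proj(i,model(s,60,16.5,t,[(-32,0,0),(-32,0,28),(-23,0,28),(9,0,28)]))[:,1], model(s,60,16.5,t,[(-32,0,0)])[0,2].round(1))
E
python3 look.py x
```

```text
8.45 [ 569.88 -306.25   32.08] [ 0.57 -0.57 -0.94] 0.2669
rows55-175 [160 160 160 161 160 161 161 160 161 160 161 161 162 159 144 138 150 157
 160 164 166 170 171 170 170 170 171 170 171 170 170 170 169 168 168 168
 174 184 189 190 189 188 187 187 186 186 186 187 188 190 189 189 188 186
 185 186 187 187 186 186 186 187 188 187 186 186 185 187 186 184 183 184
 186 187 187 185 184 185 185 185 183 180 180 182 183 185 186 187 187 186
 184 182 183 184 184 185 184 185 184 184 182 181 181 182 184 186 186 186
 184 184 182 174 168 167 166 165 164 163 161 160]
edges [(69, -15), (71, 12), (72, 6), (91, 6), (92, 9), (93, 5), (166, -7), (167, -6)]
0 [ 77.43  69.58  93.44 171.98] 15.6
5 [ 83.01  70.48  92.87 168.57] 7.6
10 [ 89.44  73.01  93.86 166.19] -0.1
15 [ 96.56  76.89  96.21 164.79] -7.7
20 [104.24  81.9   99.7  164.3 ] -14.9
25 [112.39  87.84 104.17 164.64] -21.8
30 [120.91  94.54 109.47 165.76] -28.2
35 [129.75 101.87 115.47 167.57] -34.2
40 [138.83 109.71 122.05 170.03] -39.7
```

Call:
carry_out:
  grip: [0.47,0.47,0.47,0.47]
  linear:
    - [-0.01,0,0]
    - [-0.01,0,0]
    - [-0.01,0,0]
    - [0,0,0]
  turn: [0,0,0,0]

```text
t: 8.9
eef_pos: [570.1, -306.4, 47.5]
tcp_rot: [-0.275, 1.569, -0.533]
ft_force: [0.8, -0.0, -2.2]
opening: 0.265
```

```bash
python3 look.py
```

```text
8.9 [ 570.05 -306.38   47.54] [ 0.82 -0.02 -2.2 ] 0.2653
edges [(69, -15), (71, 12), (72, 6), (91, 5), (92, 7), (93, 5), (166, -7), (167, -7)]
0 [ 77.43  69.61  93.48 172.03] 31.0
5 [ 83.01  70.5   92.9  168.62] 23.1
10 [ 89.43  73.02  93.89 166.24] 15.3
15 [ 96.54  76.89  96.22 164.83] 7.8
20 [104.22  81.89  99.71 164.33] 0.6
25 [112.37  87.83 104.17 164.67] -6.3
30 [120.89  94.53 109.47 165.78] -12.8
35 [129.72 101.85 115.46 167.59] -18.7
40 [138.8  109.69 122.03 170.04] -24.2
```

Call:
carry_out:
  grip: [0.462,0.462]
  linear:
    - [0,0,0]
    - [0,0,0]
  turn: [0,0]

```text
t: 9.15
eef_pos: [569.6, -306.1, 46.4]
tcp_rot: [2.507, 1.57, 2.249]
ft_force: [-0.2, -0.1, -1.0]
opening: 0.271
```

```bash
python3 look.py | head -2
```

```text
9.15 [ 569.6  -306.11   46.4 ] [-0.23 -0.12 -1.  ] 0.2713
edges [(69, -15), (71, 10), (72, 7), (91, 5), (92, 8), (93, 5), (166, -7), (167, -5)]
```

Call:
carry_out:
  grip: [0.458,0.458]
  linear:
    - [0,0,0]
    - [0,0,0]
  turn: [0,0]

```text
t: 9.4
eef_pos: [569.7, -306.1, 46.5]
tcp_rot: [2.435, 1.571, 2.177]
ft_force: [-0.5, 0.1, -0.4]
opening: 0.27
```

```bash
python3 look.py | head -2
```

```text
9.4 [ 569.66 -306.14   46.52] [-0.49  0.11 -0.35] 0.2703
edges [(81, -7), (82, -8), (84, 9), (96, 6), (97, 12), (98, 7), (158, -12), (159, -8)]
```

Call:
carry_out:
  grip: [0.456,0.456]
  linear:
    - [0,0,0]
    - [0,0,0]
  turn: [0,0]

```text
t: 9.65
eef_pos: [569.7, -306.1, 46.6]
tcp_rot: [2.181, 1.571, 1.923]
ft_force: [-0.6, -0.0, -0.7]
opening: 0.269
```

```bash
python3 look.py | head -2
```

```text
9.65 [ 569.68 -306.13   46.58] [-0.58 -0.03 -0.67] 0.2693
edges [(81, -8), (82, -7), (84, 9), (85, 6), (97, 11), (98, 7), (158, -13), (159, -7)]
```

The body sagged about the cap to about 20°: the rear top edge is at row 82, and the model gives 81.9. It stayed held. I'll raise along the arc to about 35° with the rear edge on the bench, then tighten.

Call:
carry_out:
  grip: [0.457,0.457,0.457,0.457,0.457]
  linear:
    - [-0.01,0,-0.006]
    - [-0.01,0,-0.007]
    - [-0.01,0,-0.007]
    - [-0.01,0,-0.008]
    - [0,0,0]
  turn: [0,0,0,0,0]

```text
t: 10.2
eef_pos: [555.9, -302.6, 67.6]
tcp_rot: [-0.257, 1.57, -0.515]
ft_force: [-0.4, 0.6, 0.1]
opening: 0.27
```

```bash
python3 look.py
```

```text
10.2 [ 555.88 -302.64   67.57] [-0.4   0.61  0.08] 0.2703
edges [(100, -11), (101, -12), (102, 6), (103, 12), (112, 11), (113, 7), (160, -11), (161, -9)]
0 [ 77.4   69.55  93.41 171.94] 51.1
5 [ 82.98  70.45  92.84 168.54] 43.1
10 [ 89.41  72.98  93.83 166.16] 35.3
15 [ 96.53  76.86  96.18 164.76] 27.8
20 [104.22  81.87  99.67 164.27] 20.6
25 [112.36  87.81 104.14 164.61] 13.7
30 [120.89  94.51 109.44 165.73] 7.3
35 [129.72 101.84 115.44 167.54] 1.3
40 [138.8  109.69 122.02 170.  ] -4.2
```

Call:
carry_out:
  grip: [0.5,0.5,0.5,0.5,0.5]
  linear:
    - [0,0,0]
    - [0,0,0]
    - [0,0,0]
    - [-0.01,0,0]
    - [-0.02,0,0]
  turn: [0,0,0,0,0]

```text
t: 10.75
eef_pos: [555.6, -302.3, 81.1]
tcp_rot: [2.765, 1.569, 2.507]
ft_force: [0.5, -0.4, -2.0]
opening: 0.263
```

Call:
carry_out:
  grip: [0.5,0.5,0.5,0.5,0.5]
  linear:
    - [-0.03,0,0]
    - [-0.03,0,0]
    - [-0.03,0,0]
    - [-0.01,0,0]
    - [0,0,0]
  turn: [0,0,0,0,0]

```text
t: 11.25
eef_pos: [556.4, -302.8, 132.9]
tcp_rot: [-0.311, 1.569, -0.569]
ft_force: [0.5, 0.5, -1.5]
opening: 0.266
```

```bash
python3 look.py; python3 - <<'E'
from h import *
from cell import cams
a=cams.read_camera("scene")
cv2.imwrite("pics/s2.png",np.hstack([cv2.resize(a[60:220,170:330],(400,400),interpolation=cv2.INTER_CUBIC),cv2.resize(cv2.imread("pics/last.png"),(400,400))]))
E
```

```text
11.25 [ 556.43 -302.79  132.9 ] [ 0.46  0.46 -1.46] 0.2656
edges [(101, -13), (102, -8), (103, 10), (104, 9), (112, 11), (113, 10), (160, -6), (161, -12)]
0 [ 77.36  69.56  93.44 172.03] 116.4
5 [ 82.93  70.44  92.85 168.61] 108.4
10 [ 89.35  72.95  93.83 166.22] 100.7
15 [ 96.46  76.82  96.16 164.81] 93.1
20 [104.14  81.82  99.64 164.3 ] 85.9
25 [112.29  87.75 104.11 164.64] 79.1
30 [120.81  94.45 109.4  165.74] 72.6
35 [129.64 101.77 115.39 167.56] 66.6
40 [138.72 109.61 121.96 170.  ] 61.1
```

View pics/s2.png

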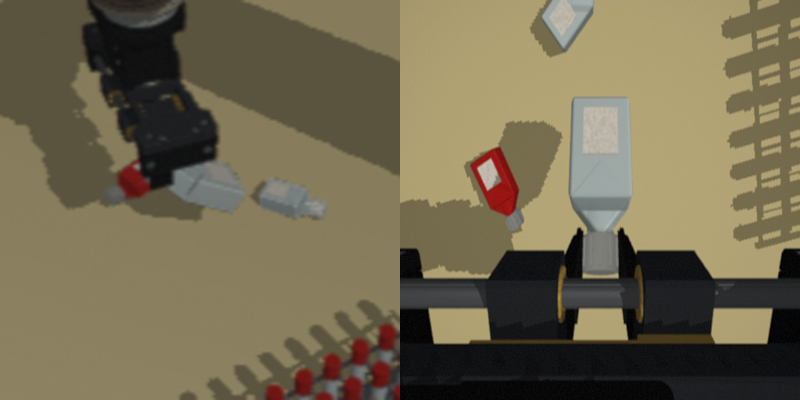

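The views show the flask held by its cap, in the air, cap end up. The wrist edges give about 35° (rear top row 102, label 112/161), and its neighbours are undisturbed. I'll hold a moment, lower until the rear touches, and follow the arc down to level.

Call:
carry_out:
  grip: [0.5,0.5,0.5,0.5]
  linear:
    - [0,0,0]
    - [0,0,0]
    - [0,0,0]
    - [0,0,0]
  turn: [0,0,0,0]

```text
t: 11.75
eef_pos: [556.1, -302.6, 131.3]
tcp_rot: [2.658, 1.57, 2.4]
ft_force: [-0.0, -0.4, -1.6]
opening: 0.271
```

Call:
carry_out:
  grip: [0.5,0.5,0.5,0.5,0.48]
  linear:
    - [0.03,0,0]
    - [0.04,0,0]
    - [0.04,0,0]
    - [0.02,0,0]
    - [0,0,0]
  turn: [0,0,0,0,0]

```text
t: 12.25
eef_pos: [555.9, -302.4, 65.7]
tcp_rot: [2.765, 1.569, 2.507]
ft_force: [0.3, -0.2, -0.4]
opening: 0.268
```

Call:
carry_out:
  grip: [0.47,0.47,0.47,0.47,0.47]
  linear:
    - [0.0172,0,0.0148]
    - [0.0192,0,0.0124]
    - [0.0204,0,0.01]
    - [0.0214,0,0.0074]
    - [0,0,0]
  turn: [0,0,0,0,0]

```text
t: 12.75
eef_pos: [577.8, -308.1, 25.7]
tcp_rot: [2.762, 1.569, 2.505]
ft_force: [-0.1, -0.0, 1.2]
opening: 0.267
```

```bash
python3 look.py
```

```text
12.75 [ 577.76 -308.09   25.71] [-0.05 -0.03  1.24] 0.267
edges [(69, -13), (70, -6), (71, 11), (72, 6), (90, 9), (91, 6), (161, -7), (162, -6)]
0 [ 77.58  69.59  93.41 171.88] 9.2
5 [ 83.19  70.54  92.89 168.5 ] 1.3
10 [ 89.63  73.11  93.92 166.16] -6.5
15 [ 96.77  77.02  96.3  164.78] -14.0
20 [104.47  82.06  99.82 164.31] -21.3
25 [112.62  88.02 104.31 164.67] -28.1
30 [121.16  94.74 109.63 165.81] -34.6
35 [129.99 102.08 115.64 167.64] -40.6
40 [139.08 109.94 122.24 170.11] -46.1
```

Call:
carry_out:
  grip: [0.47,0.47,0.47,0.47,0.47]
  linear:
    - [0.01,0,0.004]
    - [0.008,0,0]
    - [0,0,0]
    - [0,0,0]
    - [0,0,0]
  turn: [0,0,0,0,0]

```text
t: 13.3
eef_pos: [579.6, -308.8, 18.6]
tcp_rot: [1.52, 1.571, 1.262]
ft_force: [0.0, -0.3, -0.2]
opening: 0.266
```

```bash
python3 look.py|head -4
```

```text
13.3 [ 579.58 -308.81   18.6 ] [ 0.02 -0.29 -0.2 ] 0.2659
edges [(67, -16), (68, -10), (69, 12), (70, 10), (90, 9), (91, 8), (164, -7), (165, -6)]
0 [ 77.49  69.58  93.43 171.97] 2.1
5 [ 83.08  70.5   92.88 168.57] -5.9
```

Call:
carry_out:
  grip: [0.47,0.47,0.47,0.47,0.47]
  linear:
    - [0.004,0,0]
    - [0,0,0]
    - [0,0,0]
    - [0,0,0]
    - [0,0,0]
  turn: [0,0,0,0,0]

```text
t: 13.85
eef_pos: [580.0, -309.0, 17.2]
tcp_rot: [-0.192, 1.57, -0.45]
ft_force: [0.0, 0.8, 4.9]
opening: 0.266
```

```bash
python3 look.py|head -3; python3 - <<'E'
from h import *
im=cv2.imread("pics/last.png"); c=im[55:330,180:380]
cv2.imwrite("pics/l1.png",cv2.resize(c,None,fx=2.1,fy=2.1,interpolation=cv2.INTER_CUBIC))
E
```

```text
13.85 [ 580.01 -308.96   17.19] [0.02 0.85 4.89] 0.266
edges [(67, -16), (68, -10), (69, 14), (70, 9), (91, 9), (92, 6), (166, -8), (167, -6)]
0 [ 77.41  69.57  93.44 172.  ] 0.7
```

View pics/l1.png

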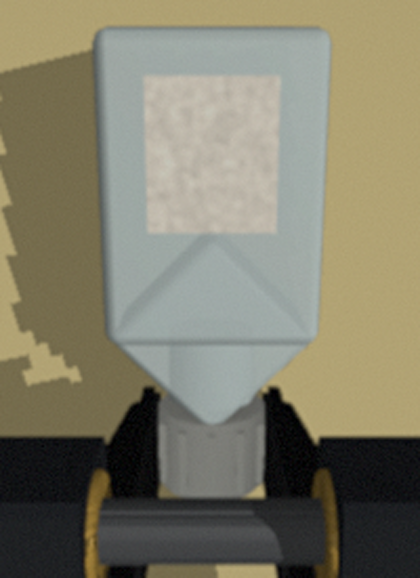

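The view shows the flask level on the bench, still gripped by the cap and aligned with the tool. The body spans columns 226–337 at the rear (row 69) and 231–331 at the front (row 216). I'll work out the centre regrip.

```bash
python3 - <<'E'
from h import *
from cell import env,cams
i=cams.camera_info("wrist"); s=env.state(); Rt=R(s)
p=w(i,[(226.2,69),(337.1,69),(331.4,216.5),(231.4,216.5)],28)
print(p); print((p-s["eef_pos"])@Rt[:,1:], yaw(p[0],p[3]),yaw(p[1],p[2]),yaw([0,0],Rt[:2,2]))
E
```

```text
[[ 485.42 -305.57   28.  ]
 [ 496.78 -262.74   28.  ]
 [ 556.21 -278.33   28.  ]
 [ 544.73 -321.57   28.  ]]
[[-20.86 -92.31]
 [ 23.45 -92.25]
 [ 23.54 -30.81]
 [-21.2  -30.88]] -15.100117736199811 -14.698956157749121 -14.783290441409894
```

Call:
carry_out:
  grip: [-0.3,-0.3,-0.3,-0.3,-0.3]
  linear:
    - [0,0,0]
    - [0,0,0]
    - [-0.003,0,0]
    - [0,0,0]
    - [0,0,0]
  turn: [0,0,0,0,0]

```text
t: 14.4
eef_pos: [579.6, -308.8, 17.9]
tcp_rot: [2.272, 1.571, 2.014]
ft_force: [-1.1, -0.5, 0.6]
opening: 0.622
```

Call:
carry_out:
  grip: [-0.3,-0.3,-0.3,-0.3,-0.3]
  linear:
    - [0,0,0]
    - [0,0,0]
    - [0,0,-0.04]
    - [0,0,-0.042]
    - [0,0,-0.04]
  turn: [0,0,0,0,0]

```text
t: 14.9
eef_pos: [519.9, -292.9, 18.0]
tcp_rot: [2.086, 1.571, 1.828]
ft_force: [-0.1, -0.3, -0.2]
opening: 0.65
```

Call:
carry_out:
  grip: [0.15,0.15,0.15,0.15,0.15]
  linear:
    - [0,0,0]
    - [0,0,0]
    - [0,0,0]
    - [0,0,0]
    - [0,0,0]
  turn: [0,0,0,0,0]

```text
t: 15.4
eef_pos: [521.5, -293.6, 18.2]
tcp_rot: [-0.303, 1.569, -0.561]
ft_force: [1.9, -1.5, 2.1]
opening: 0.481
```

Call:
carry_out:
  grip: [0.15,0.15,0.15,0.15,0.15]
  linear:
    - [0,0,0]
    - [0,0,0]
    - [-0.01,0,0]
    - [-0.03,0,0]
    - [-0.04,0,0]
  turn: [0,0,0,0,0]

```text
t: 15.9
eef_pos: [520.0, -292.7, 58.4]
tcp_rot: [2.74, 1.568, 2.482]
ft_force: [-0.3, 0.5, -0.8]
opening: 0.482
```

Call:
carry_out:
  grip: [0.15,0.15,0.15,0.15,0.15]
  linear:
    - [-0.08,0,0]
    - [-0.08,0,0]
    - [-0.08,0,0]
    - [-0.04,0,0]
    - [0,0,0]
  turn: [0,0,0,0,0]

```text
t: 16.4
eef_pos: [521.2, -293.5, 201.8]
tcp_rot: [-0.346, 1.566, -0.604]
ft_force: [0.4, 0.3, -1.5]
opening: 0.483
```

```bash
python3 - <<'E'
from h import *
from cell import env,cams
s=env.state(); i=cams.camera_info("wrist"); b=cams.read_camera("wrist"); cv2.imwrite("pics/w3.png",b)
print(s["t"],s["eef_pos"],s["opening"],R(s))
g=cv2.cvtColor(b,cv2.COLOR_BGR2GRAY).astype(int); p=g[100:270,262:275].mean(1); d=np.diff(p); k=np.argsort(-abs(d))[:12]; print(sorted((int(r)+101,int(d[r])) for r in k))
for t in (-5,0,5,10): print(t,proj(i,model(s,0,18,t,[(-32,0,0),(-32,0,28),(-23,0,28),(9,0,28)]))[:,1])
E
```

```text
16.4 [ 521.21 -293.54  201.82] 0.4834427545415984 [[ 0.    0.26  0.97]
 [-0.    0.97 -0.26]
 [-1.   -0.    0.  ]]
[(198, -25), (199, -35), (200, -9), (210, 11), (211, 18), (212, 15), (213, 7), (231, 10), (232, 17), (241, -15), (242, -23), (243, -16)]
-5 [197.52 217.62 236.15 296.28]
0 [198.93 213.72 232.69 295.59]
5 [200.79 210.41 229.61 294.7 ]
10 [203.07 207.7  226.92 293.58]
```

The flask is held level at its centre (rear rows 199/211, within about 2° of level). I'll cross the rack high up to a stand-off beyond the window, turn to the window's direction, and look at the window with the wrist camera.

Call:
carry_out:
  grip: [0.15,0.15,0.15,0.15,0.15]
  linear:
    - [0,0.04,-0.005]
    - [0,0.07,-0.01]
    - [0,0.08,-0.01]
    - [0,0.08,-0.01]
    - [0,0.08,-0.01]
  turn: [0,0,0,0,0]

```text
t: 16.95
eef_pos: [542.7, -116.6, 196.4]
tcp_rot: [3.04, 1.568, 2.781]
ft_force: [1.0, -0.3, -1.4]
opening: 0.482
```

Call:
carry_out:
  grip: [0.15,0.15,0.15,0.15,0.15]
  linear:
    - [0,0.08,-0.01]
    - [0,0.08,-0.01]
    - [0,0.08,-0.01]
    - [0,0.08,-0.01]
    - [0,0.08,-0.01]
  turn: [0,0,0,0,0]

```text
t: 17.45
eef_pos: [569.6, 83.1, 196.5]
tcp_rot: [-2.864, 1.568, -3.122]
ft_force: [1.2, 0.1, -0.8]
opening: 0.483
```

Call:
carry_out:
  grip: [0.15,0.15,0.15,0.15,0.15]
  linear:
    - [0,0.08,-0.01]
    - [0,0.08,-0.01]
    - [0,0.08,-0.01]
    - [0,0.08,-0.01]
    - [0,0.074,-0.014]
  turn: [0,0,0,0,0]

```text
t: 17.95
eef_pos: [593.9, 280.4, 196.1]
tcp_rot: [-2.559, 1.568, -2.816]
ft_force: [0.4, -0.1, -1.5]
opening: 0.481
```

Call:
carry_out:
  grip: [0.15,0.15,0.15,0.15,0.15]
  linear:
    - [0,0,0]
    - [0,0,0]
    - [0,0,0]
    - [0,0,0]
    - [0,0,0]
  turn: [-0.0356,-0.0356,-0.0356,-0.0356,-0.0356]

```text
t: 18.45
eef_pos: [593.7, 278.6, 196.0]
tcp_rot: [-3.126, 1.567, -2.821]
ft_force: [-0.6, -0.1, -1.8]
opening: 0.485
```

Call:
carry_out:
  grip: [0.15,0.15]
  linear:
    - [0,0,0]
    - [0,0,0]
  turn: [0,0]

```text
t: 18.65
eef_pos: [594.1, 278.6, 196.8]
tcp_rot: [-3.129, 1.569, -2.831]
ft_force: [-0.2, -0.2, -1.3]
opening: 0.483
```

```bash
python3 - <<'E'
from h import *
from cell import env,cams
s=env.state(); i=cams.camera_info("wrist"); b=cams.read_camera("wrist"); cv2.imwrite("pics/w4.png",b); np.save("pics/w4.npy",i,allow_pickle=True)
print(s["t"],s["eef_pos"],s["opening"],R(s),s["joints"])
cv2.imwrite("pics/w4c.png",cv2.resize(b[:320,100:460],None,fx=1.8,fy=1.8,interpolation=cv2.INTER_CUBIC))
E
```

```text
18.65 [594.11 278.64 196.83] 0.482644443023715 [[-0.   -0.29  0.96]
 [-0.    0.96  0.29]
 [-1.   -0.   -0.  ]] [ 0.34  0.57  1.51  0.    1.07 -1.53]
```

View pics/w4c.png

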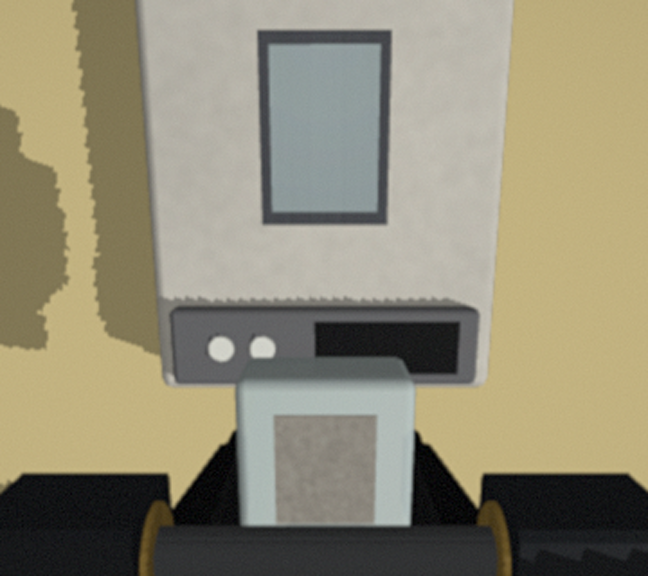

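The view shows the window frame corners at (258,31), (391,31), (387,224) and (263,224) in the 1.8x crop, square to the flask. The flask's rear outline is at rows 357 and 381, columns 237–413. I'll work out the shift.

```bash
python3 - <<'E'
from h import *
from cell import env
i=np.load("pics/w4.npy",allow_pickle=True).item(); s=env.state(); Rt=R(s)
un=lambda p:np.array(p,float)/1.8-0.5+0.5/1.8+np.array((100,0))
p=w(i,un([(258,31),(391,31),(387,224),(263,224)]),51); c=p.mean(0)
print(c,yaw(p[0],p[3]),yaw(p[1],p[2]),yaw([0,0],Rt[:2,2]),"size",np.linalg.norm(p[0]-p[1]),np.linalg.norm(p[0]-p[3]))
z=s["eef_pos"][2]
for zz,q in ((z-18,[(325,357)]),(z+10,[(239,381),(412,381)])):
    f=w(i,un(q),zz); print("rear rel TCP (y,z)",(f-s["eef_pos"])@Rt[:,1:])
print("window rel TCP (y,z)",(c-s["eef_pos"])@Rt[:,1:])
print("tcp",s["eef_pos"])
E
```

```text
[489.48 247.05  51.  ] 17.00866255595795 17.29503153290044 17.084228669486038 size 59.08851834494555 83.15063525747829
rear rel TCP (y,z) [[  0.45 -32.34]]
rear rel TCP (y,z) [[-20.94 -32.84]
 [ 22.08 -32.78]]
window rel TCP (y,z) [   0.5  -109.22]
tcp [594.24 278.71 197.13]
```

Call:
carry_out:
  grip: [0.15,0.15,0.15,0.15,0.15]
  linear:
    - [0,0,-0.05]
    - [0,0,-0.06]
    - [0,0,-0.06]
    - [0,0,-0.0476]
    - [0,0,0]
  turn: [0,0,0,0,0]

```text
t: 19.2
eef_pos: [488.2, 245.9, 198.1]
tcp_rot: [3.105, 1.569, -2.879]
ft_force: [0.8, 0.0, -1.2]
opening: 0.483
```

Call:
carry_out:
  grip: [0.15,0.15,0.15,0.15,0.15]
  linear:
    - [0.03,0,0]
    - [0.04,0,0]
    - [0.04,0,0]
    - [0.03,0,0]
    - [0,0,0]
  turn: [0,0,0,0,0]

```text
t: 19.7
eef_pos: [490.5, 246.4, 126.2]
tcp_rot: [-3.107, 1.568, -2.807]
ft_force: [0.3, -0.3, -1.3]
opening: 0.485
```

Call:
carry_out:
  grip: [0.15,0.15,0.15,0.15,0.15]
  linear:
    - [0.03,0,0]
    - [0.02,0,0]
    - [0.01,0,0]
    - [0,0,0]
    - [0,0,0]
  turn: [0,0,0,0,0]

```text
t: 20.2
eef_pos: [490.9, 246.7, 98.5]
tcp_rot: [0.151, 1.57, 0.452]
ft_force: [0.1, -0.0, -0.1]
opening: 0.48
```

```bash
python3 - <<'E'
from h import *
from cell import env,cams
s=env.state(); i=cams.camera_info("wrist"); b=cams.read_camera("wrist"); np.save("pics/w5.npy",i,allow_pickle=True)
a=cams.read_camera("top"); np.save("pics/t5.npy",a)
print(s["t"],s["eef_pos"],s["opening"],R(s))
cv2.imwrite("pics/w5.png",b)
cv2.imwrite("pics/w5c.png",cv2.resize(b[120:300,170:390],None,fx=3,fy=3,interpolation=cv2.INTER_CUBIC))
g=cv2.cvtColor(b,cv2.COLOR_BGR2GRAY).astype(int); print(g[180:245,262:275].mean(1).astype(int))
c,yw=np.array([489.5,247.05,51.]),np.radians(17.1); M=Rn.from_euler("z",yw).as_matrix()
print("frame/glass rear edge rows",proj(i,[c+M@[-42,0,0],c+M@[-36,0,0]])[:,1])
for t in (-5,0,5): print(t,proj(i,model(s,0.4,18,t,[(-32,0,0),(-32,0,28),(-23,0,28)]))[:,1])
E
```

```text
20.2 [490.94 246.65  98.46] 0.48047535158721383 [[ 0.   -0.3   0.96]
 [ 0.    0.96  0.3 ]
 [-1.    0.    0.  ]]
[145 145 145 144 142 142 142 142 143 143 144 143 143 143 144 144 145 143
 127 108 104 106 106 106 107 106 107 106 106 109 119 133 146 156 162 168
 175 182 185 184 184 185 184 184 184 185 185 185 186 182 160 137 139 141
 141 140 139 139 139 139 141 141 141 139 139]
frame/glass rear edge rows [168.87 178.71]
-5 [196.18 215.81 234.43]
0 [197.62 211.94 230.97]
5 [199.51 208.66 227.9 ]
```

View pics/w5c.png

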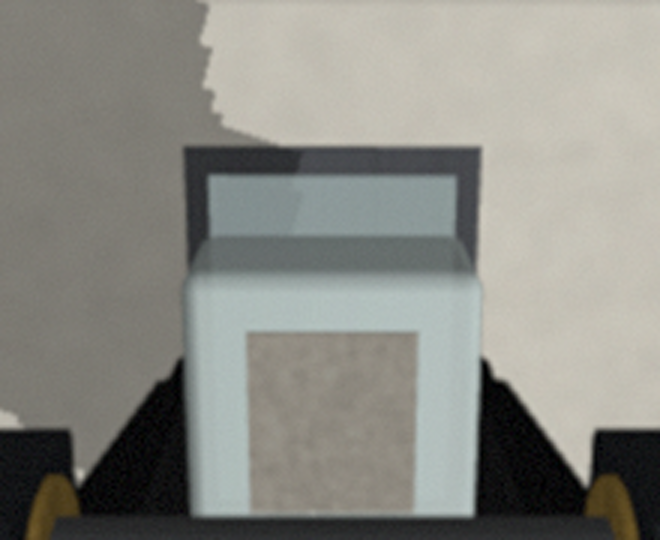

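The wrist view shows the window frame edge at row 169 (predicted 168.9). The flask centre is at column 333.5 against the window's 332.5 in the crop, and the rear rows 198/211.5 match the level model. I'll make the final descent.

Call:
carry_out:
  grip: [0.15,0.15,0.15,0.15,0.15]
  linear:
    - [0.01,0,-0.002]
    - [0.01,0,0]
    - [0.01,0,0]
    - [0.006,0,0]
    - [0,0,0]
  turn: [0,0,0,0,0]

```text
t: 20.8
eef_pos: [489.5, 246.2, 79.5]
tcp_rot: [3.125, 1.57, -2.857]
ft_force: [0.3, -0.4, -1.1]
opening: 0.484
```

Call:
carry_out:
  grip: [0.15,0.15,0.15,0.15,0.15]
  linear:
    - [0,0,0]
    - [0,0,0]
    - [0,0,0]
    - [0,0,0]
    - [0,0,0]
  turn: [0,0,0,0,0]

```text
t: 21.3
eef_pos: [489.8, 246.3, 80.1]
tcp_rot: [0.279, 1.571, 0.581]
ft_force: [0.4, 0.3, -1.0]
opening: 0.48
```

```bash
python3 - <<'E'
from h import *
from cell import env,cams
s=env.state(); i=cams.camera_info("wrist"); b=cams.read_camera("wrist"); cv2.imwrite("pics/w6.png",b)
print(s["t"],s["eef_pos"],s["opening"],s["qvel"],s["ft_force"],yaw([0,0],R(s)[:2,2]))
g=cv2.cvtColor(b,cv2.COLOR_BGR2GRAY).astype(int)
print("rows140-",g[140:215,262:275].mean(1).astype(int))
c,yw=np.array([489.5,247.05,51.]),np.radians(17.1); M=Rn.from_euler("z",yw).as_matrix()
print("frame,glass rear edge rows",proj(i,[c+M@[-42,0,0],c+M@[-36,0,0]])[:,1])
for t in (-5,0,5): print(t,proj(i,model(s,0.4,18,t,[(-32,0,0),(-32,0,28)]))[:,1])
print("flask rel window",M.T@(model(s,0.4,18,0,[(0,0,0)])[0]-c))
E
```

```text
21.3 [489.77 246.25  80.13] 0.47972886779269336 [ 0.  0.  0.  0. -0.  0.] [ 0.44  0.35 -1.01] 17.25575907071429
rows140- [153 158 171 183 188 183 172 165 166 168 169 171 173 173 173 176 177 174
 163 158 156 157 157 159 161 161 163 165 166 168 171 172 172 167 152 114
  63  46  49  49  49  50  49  48  46  61 106 137 141 141 140 140 140 140
 140 141 141 139 125 108 105 105 107 107 107 107 107 107 107 110 120 134
 147 157 164]
frame,glass rear edge rows [176.02 186.7 ]
-5 [196.18 215.79]
0 [197.62 211.92]
5 [199.51 208.65]
flask rel window [-0.38 -0.84 11.13]
```

Frame edges are seen at rows 175.5/186 (predicted 176.0/186.7). The flask rear rows 198/211.5 are consistent with level. It's still, with no contact force, so I'm handing in.

```bash
python3 -c "
from cell import env
print(env.job_done())"
```

```text
the job is handed in; nothing more can be done
None
```

The flask went through every step and finished held still, level and centred about 11 mm above the reader's glass. I handed the job in at about 21 s; no verdict is reported.

- **Tipping:** The tool can only turn about its own vertical axis, so the wrist could not tilt the flask. A first try at letting it pivot while gripped by the body failed: it slipped about 15 mm back onto the bench and landed flat in the same place. I then gripped the cap lightly so the body sagged about the pads, raised it to about 35°, tightened, and held it in the air for about 0.5 s.
- **Levelling:** I lowered the rear edge onto the bench and pressed it flat there, on its own side of the rack, while still gripping the cap. Then I regripped it at the body's centre.
- **Carrying:** It crossed the rack with its underside about 75 mm above the tube tops. I turned it to match the window and centred it from a wrist-camera view.
- **Last checks:**

| Check | Reading |
|---|---|
| Offset from window centre | about (−0.4, −0.8) mm |
| Underside above glass | about 11 mm |
| Long axis against window | within about 0.3° |
| Level | within about 1° by the picture edges |
| Joint speeds | zero |
| Wrist force | about 1 N, the flask's own weight |

- **Disagreements:** Just after the regrip, the edge rows hinted at about 2° cap up; the later views over the window fitted level. The window position differed by about 1.4 mm between the top and wrist cameras, and I used the wrist's. I took no final picture of the rack or the bystanders.

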